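Clamp a glass bottle on the shaker with a seized clamp knob

ROBOT

A 7-joint arm with a two-finger parallel gripper is mounted at the origin on the work surface; the furniture and walls round the work are solid. World frame = base frame: x ahead of the robot, y to its left, z up, the work surface at z = 0. Lengths are in m, angles in rad, forces in N, time in s.
With the tool pointing down it reaches from about 0.425 to 0.925 m from the base axis. Payload 6.8 kg.
Tool frame: the origin (TCP) lies midway between the tips of the shut fingers; the grasp point (between the pads) lies 19 mm behind it; z points along the fingers, y is the line along which they close (so a half turn about z gives the same grasp; the last joint's range is limited). The gripper opens to 85 mm and grips with 20 to 120 N. Pads are 22 mm wide; open, the fingers measure 114 mm over their backs; the gripper's body (76 mm by 85 mm) begins 54 mm behind the grasp point. The pads swing forward as they close: fully open they stand 13 mm farther back than shut.
Start: joints at [-1.395, 0.477, 0.022, 1.555, -0.011, 1.109, -0.083], TCP at [0.189, 0.648, 0.231] pointing down, gripper open.
Joint ranges: [-2.96, 2.96], [-0.34, 2.1], [-1.41, 1.46], [0.24, 2.44], [-1.37, 4.51], [0.17, 1.92], [-2.96, 2.96]. Speed limits (rad/s): [2.39, 2.39, 3.14, 3.14, 3.14, 3.14, 3.14].

INTERFACE

Orientations are given as a unit quaternion [w, x, y, z].
In Python, from station import * gives the robot as it stands.
- The arm moves only by the shell command python3 -m creep 'ROWS' [FORCE]. ROWS is JSON, a list of rows, each a list of 7 numbers: the gripper command: -1 is shut, 1 is fully open, values between are in proportion, then the shift along the world's x, y, z in mm, then the turn, a rotation vector about the world's x, y, z in rad. A call has 1 to 5 rows; each row shifts and turns the commanded pose from where the row before left it; what a row does not reach is not made up. A row lasts 1/8 s, in which the tool goes at most 62.5 mm and 10.7 degrees, less where a joint would pass 70% of its speed; a pose out of reach is approached as far as the arm can. A call is refused whole if a number of a shift passes 62.5 or a number of a turn 0.188, either way. A call with a gripper value outside its range is refused whole. The fingers move at their own pace and stop on an object; FORCE is the grip in N (left out, the last holds). Time passes only in rows, so rows that do not move let the fingers close. It gives the time, the measured TCP pose, the force, the opening and the grip force at its end, in the units of the state.
- get_obs(): the state, without advancing time (a new reading comes with each control period).
- read_camera(name): name is "side" or "top"; returns (picture, depth): 384x512x3 uint8, red, green, blue; 384x512 float32, m along the optical axis (not along the pixel's ray), 0 where there is no reading.
- camera_params(name): a dict with "intrinsics" (3x3 intrinsics, pixels), "k1" (the pictures are not rectified: a ray, as slopes to the right and down, at radius r is drawn at 1 + k1 r^2 times it, then the intrinsics apply), "cam_to_world" (4x4, takes a point from camera to world coordinates). Camera axes: x right, y up, looking along -z (the intrinsics and any distortion apply to the point x, -y, -z); pixel columns grow to the right and rows downward; lengths in m; the calibration is good to about 2 mm. A picture is of the moment at which its call begins. camera_params takes no time and is no camera call.
- hand_in(): hands the job in; it is judged then, once.
The state is a dict: "t": time; "q": joint angles; "joint_vel": joint speeds; "joint_torque": joint torques, N m; "eef_pos": TCP position; "tool_rot": TCP orientation; "contact_force": force on the tool from outside, world axes, zero at the start; "torque": the same for the moment, N m; "gripper_width": opening from 0.0 (shut) to 1.0 (fully open); "grasp_force": force on a finger pad.
Only numpy, scipy, OpenCV 4.12 (cv2) and the standard library are available. Lean on these libraries where they do the work, as an engineer would, in place of code of your own. Each camera call takes 0.05 s, during which the arm holds its last target. There are 200 camera calls.

TASK

Clamp the amber glass bottle on the shaker platform: the red clamp knob of the sliding jaw has seized, so break it loose with a short firm twist anticlockwise and back it off by about a sixth of a turn. Then slide the jaw by its knob until the bottle is pushed up against the fixed rear bar and held snugly, pressing gently because it is glass, and in that position tighten the knob again until it is as firm as it was (about as far as you turned it back), without forcing it further, and let go. The bottle must stay upright, and the wash bottle must be left where it stands.

Things in the scene. Friction and masses are not known exactly. Their poses are not given: they have to be found in the camera images.
- knob_centre (a point): centre, half-way up, of the red round ribbed clamp knob: upright axis, 43 mm across, 24 mm tall; a white pointer line on its top shows this point's x axis. The knob sits on the jaw's saddle and moves with it; within 60 mm of its axis no part of the jaw is higher than 25 mm below this point. Anticlockwise seen from above loosens it.
- clamp_knob (a joint): turn of the knob, rad, grows anticlockwise (loosening). Found tight at -0.05 to 0.08. Below about 0.45 its screw foot bears on the guide bar: breaking it loose takes 0.4 to 0.7 N m, falling away over the next 0.4 rad; above 0.45 it turns freely (0.1 N m). Tightening takes about 0.4 N m at 0.3 and 0.5 to 0.6 near 0; below -0.3 the thread is damaged. It rises 2 mm per rad and stays where left.
- jaw_face (a point): centre of the jaw's flat black rubber face, 108 mm wide and 32 mm tall, upright; its x axis points along the jaw's travel toward the rear bar, z up (the face looks along +x). It lies 85 mm ahead of the knob's axis along x; the jaw, saddle and knob slide as one; the rubber gives about 1 mm per 8 N.
- rear_bar_face (a point): centre of the fixed rear bar's flat black rubber face (150 mm wide, 32 mm tall), same height and axes as jaw_face; the face looks along -x, toward the jaw.
- shaker: white benchtop orbital shaker, switched off and fixed to the bench, 296 x 172 mm, its platform 70 mm above the bench; origin at the centre of its underside, its x axis points along the jaw's travel toward the rear bar, z up, its controls on the -y side.
- bottle_centre (a point): amber glass bottle with a black cap, standing loose on the platform between the jaw and the rear bar: axis of its round 60 mm body, 56 mm above its foot (128 mm tall with the cap, 0.3 kg). It slides over the platform at about 2 N, and then stops dead against the rear bar; the jaw must not press on it with more than 30 N.
- bottle: the same amber bottle; origin at its foot, z up
- jaw: the sliding jaw with its saddle and knob, riding over a steel guide bar; origin on the knob's axis at platform height, axes as jaw_face; it can travel 66 mm in all. Clamped, it takes some 20 N or more to shift; with the knob loose about 7 N, and it stays where it is left.
- wash_bottle: white squeeze bottle with red cap and bent nozzle, 212 mm tall, bystander by the wall; origin at its foot

How it is judged:
On the way, in this order (a step that is already met when the one before it is completed fails the run):
1. the knob is broken loose and backed off to beyond 0.8 rad (value of joint clamp_knob above 0.8 rad), for 0.1 s.
2. the jaw presses the bottle against the rear bar (contact force between bottle and jaw above 2 N and x of bottle_centre in the frame of rear_bar_face above -0.032 m), for 0.2 s.
At the end, for the whole second after the job is handed in: the knob is firmly tight again (below 0.15 rad), the bottle stands upright and at rest with its axis within 32 mm of the rear bar's face, and the clamped jaw still presses on it with more than 2 N (all of step 2 and value of joint clamp_knob below 0.15 rad and angle between bottle's own z axis and vertical below 0.06 rad and linear speed of bottle below 0.01 m/s); the robot touches nothing.
It fails at once if the jaw presses on the glass bottle with more than 30 N (contact force between bottle and jaw above 30 N).
It fails at once if the knob is forced past firm (below -0.3 rad) (value of joint clamp_knob below -0.3 rad).
It fails at once if the bottle tips by more than 0.25 rad (angle between bottle's own z axis and vertical above 0.25 rad).
It fails at once if the wash bottle is moved by more than 20 mm (distance of wash_bottle from where it was at the start of the episode above 0.02 m).
It also fails if it takes over 48 s, if anything falls off the work surface, if the arm or the gripper's body presses on something with over 40 N, if the wrist force passes 120 N, or if a joint passes its speed limit or range.

## Working session

There is one attempt and no reset: what is moved stays moved. The work goes in short steps, Python scripts to look and compute and a shell command to move; the robot and the scene stay as the last step left them, time stands still between calls to the robot, and variables do not carry over. Pictures are saved under pics/ and viewed, at most 10 in all, crops included, and the job is handed in when it is done.

```bash
mkdir -p pics; cat > h.py <<'E'
from station import *
import numpy as np, cv2
def grab(n,tag):
    p,d=read_camera(n); cv2.imwrite(f'pics/{tag}.png',p[:,:,::-1]); np.savez(f'pics/{tag}.npz',p=p,d=d); return p,d
def world(n,d):
    c=camera_params(n);K=np.array(c['intrinsics'],float);T=np.array(c['cam_to_world']);k=c['k1']
    v,u=np.mgrid[0:d.shape[0],0:d.shape[1]]
    D=np.array([k,0,0,0,0.])
    pts=cv2.undistortPoints(np.stack([u.ravel(),v.ravel()],1).astype(np.float64)[:,None],K,D)[:,0]
    z=d.ravel(); P=np.stack([pts[:,0]*z,-pts[:,1]*z,-z,np.ones_like(z)],1)@T.T
    return P[:,:3].reshape(*d.shape,3)
E
python3 - <<'E'
from h import *
for n in('top','side'):
    grab(n,n+'0'); print(camera_params(n))
o=get_obs(); print(o)
E
```

```text
{'intrinsics': array([[362.5576534 ,   0.        , 258.05869869],
       [  0.        , 362.5576534 , 191.63697593],
       [  0.        ,   0.        ,   1.        ]]), 'k1': -0.07443336686579466, 'cam_to_world': array([[ 0.02907522,  0.99296462, -0.11478633,  0.39646289],
       [-0.99957001,  0.02844636, -0.00711309,  0.19288275],
       [-0.00379779,  0.11494379,  0.99336474,  0.94659617],
       [ 0.        ,  0.        ,  0.        ,  1.        ]])}
{'intrinsics': array([[358.61784924,   0.        , 258.05462514],
       [  0.        , 358.61784924, 191.10003009],
       [  0.        ,   0.        ,   1.        ]]), 'k1': -0.03550319333762734, 'cam_to_world': array([[ 0.99422309,  0.04302594, -0.09833213,  0.37804524],
       [-0.10452682,  0.59625524, -0.79596095, -0.49675722],
       [ 0.02438408,  0.8016411 ,  0.5973081 ,  0.62432121],
       [ 0.        ,  0.        ,  0.        ,  1.        ]])}
{'t': 0.1, 'q': array([-1.39511506,  0.47771984,  0.02232413,  1.55633283, -0.01152406,
        1.1093012 , -0.08309301]), 'joint_vel': array([-0.00093271, -0.00112391, -0.00127735, -0.00269961, -0.00047123,
        0.00118479, -0.00072041]), 'joint_torque': array([ 4.21491030e-03, -5.97763002e+01,  1.61377944e+00, -2.81954277e+01,
        1.28149433e-02,  5.06373035e-03, -1.10102664e-05]), 'eef_pos': array([0.18883634, 0.64749948, 0.2304293 ]), 'tool_rot': array([-7.14791041e-05,  1.41398645e-01,  9.89952401e-01, -8.13798736e-04]), 'contact_force': array([-0.14294732,  0.07712557,  0.24234845]), 'torque': array([-0.00382986,  0.00077216,  0.02212331]), 'grasp_force': 0.0, 'gripper_width': 1.0020479467329217}
```

View pics/top0.png

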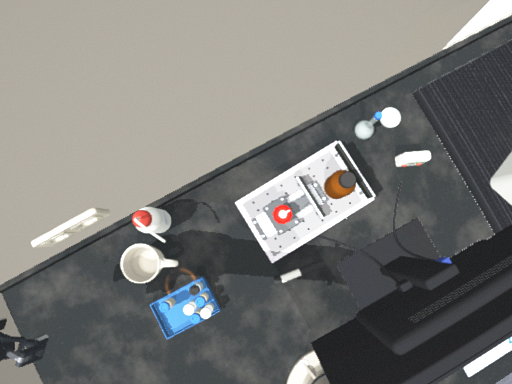

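View pics/side0.png

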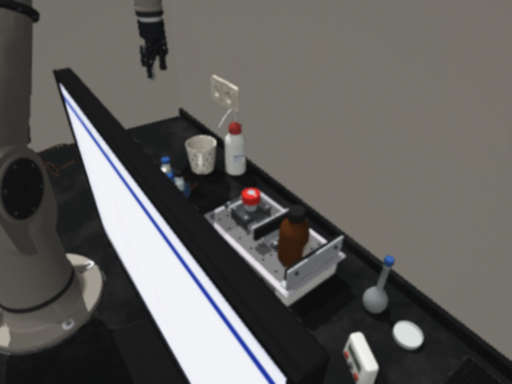

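The top view shows the knob at about (283,214), the bottle at (342,184), the rear bar at (353,170), the wash bottle at (150,220), and a monitor towards the robot. In the side view the knob is at (251,195) and the bottle at (293,240).

```bash
python3 - <<'E'
from h import *
z=np.load('pics/top0.npz');p,d=z['p'],z['d'];W=world('top',d)
hsv=cv2.cvtColor(p,cv2.COLOR_RGB2HSV)
v,u=np.mgrid[0:384,0:512]
box=(u>262)&(u<305)&(v>195)&(v<235)
red=box&((hsv[...,0]<8)|(hsv[...,0]>172))&(hsv[...,1]>140)&(hsv[...,2]>80)
top=box&(W[...,2]>np.nanpercentile(W[red][:,2],60)-.008)
print('knob red',red.sum(),W[red].min(0),W[red].max(0),np.median(W[red],0)); 
T=W[top];print('top set',top.sum(),T.mean(0),T.min(0),T.max(0),(cv2.minEnclosingCircle(T[:,:2].astype(np.float32))))
wh=top&(hsv[...,1]<90)&(hsv[...,2]>150); A=W[wh][:,:2];print('white',len(A),A.mean(0)-T.mean(0)[:2]); print(np.linalg.eigh(np.cov(A.T)))
am=(u>318)&(u<365)&(v>160)&(v<205)&(W[...,2]>.1)
B=W[am];
for lo,hi in((.10,.13),(.13,.16),(.16,.18),(.18,.23)):
    m=(B[:,2]>lo)&(B[:,2]<hi); print(lo,m.sum(),cv2.minEnclosingCircle(B[m][:,:2].astype(np.float32)) if m.sum()>2 else '')
# platform rectangle
pl=(abs(W[...,2]-.07)<.012)&(u>225)&(u<385)&(v>130)&(v<270)
print('plat',pl.sum(),cv2.minAreaRect(W[pl][:,:2].astype(np.float32)),np.median(W[pl][:,2]))
# monitor
mon=(W[...,2]>.2)&(v>215)&(u>280);M=W[mon];print('monitor',M.min(0),M.max(0))
wb=(u>120)&(u<175)&(v>200)&(v<250)&(W[...,2]>.03);print('wash',W[wb].min(0),W[wb].max(0))
c=p[130:270,225:385][:,:,::-1];cv2.imwrite('pics/crop0.png',cv2.resize(c,None,fx=4.2,fy=4.2,interpolation=cv2.INTER_CUBIC))
for y,x in((213,283),(202,312),(170,352),(184,342),(200,300)):print((x,y),W[y,x])
E
```

```text
knob red 199 [0.42121317 0.12191944 0.09935806] [0.46134961 0.16400803 0.14798725] [0.43920989 0.14470383 0.14395534]
top set 280 [0.44090555 0.14356805 0.15564397] [0.39646289 0.12191944 0.13839873] [0.46134961 0.19288275 0.94659617] ((0.4245949983596802, 0.1585869938135147), 0.044457804411649704)
white 75 [-0.00040511  0.00049555]
EighResult(eigenvalues=array([2.26612358e-05, 2.24466279e-04]), eigenvectors=array([[-0.75944731, -0.65056881],
       [-0.65056881,  0.75944731]]))
0.1 293 ((0.5224781632423401, -0.006559066008776426), 0.04985495284199715)
0.13 174 ((0.5176344513893127, 0.012215928174555302), 0.03219178318977356)
0.16 199 ((0.5149295926094055, 0.012160692363977432), 0.026191122829914093)
0.18 235 ((0.5154251456260681, 0.011198027990758419), 0.017365749925374985)
plat 5688 ((0.4616592526435852, 0.0725971907377243), (0.4228762686252594, 0.29486891627311707), 32.801631927490234) 0.0700243901758637
monitor [ 0.15276342 -0.29260315  0.20005786] [0.39648937 0.19288275 0.94659617]
wash [0.34837437 0.19288275 0.03000417] [0.47087348 0.54604722 0.94659617]
(283, 213) [0.44318482 0.14204894 0.14408813]
(312, 202) [0.4713455  0.07507654 0.12318072]
(352, 170) [ 0.54962994 -0.01889969  0.11528171]
(342, 184) [0.50402412 0.02336612 0.19820198]
(300, 200) [0.47752148 0.09984661 0.09837886]
```

View pics/crop0.png

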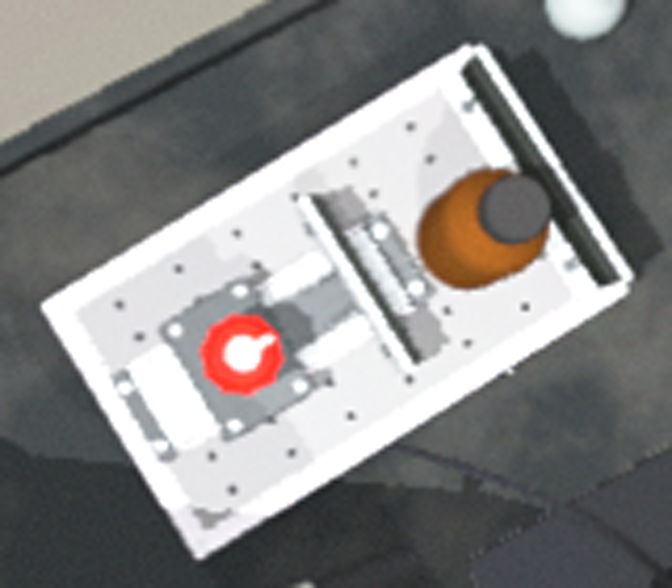

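The crop shows the knob at about (242,353), with the white pointer towards (270,340). The platform corners are at (45,305), (475,48), (630,285) and (200,555).

```bash
python3 - <<'E'
from h import *
z=np.load('pics/top0.npz');p,d=z['p'],z['d'];W=world('top',d);W[d==0]=np.nan
c=camera_params('top');K=c['intrinsics'];T=c['cam_to_world']
def at(u,v,h):
    q=cv2.undistortPoints(np.array([[[u,v]]],float),K,np.array([c['k1'],0,0,0,0]))[0,0]
    r=T[:3,:3]@[q[0],-q[1],-1]; return T[:3,3]+r*(h-T[2,3])/r[2]
f=lambda x,y:(x/4.2+225-.4,y/4.2+130-.4)
C=[at(*f(*q),.07)[:2] for q in((45,305),(475,48),(630,285),(200,555))]
print(np.array(C))
for a,b in((0,1),(3,2),(3,0),(2,1)):
    e=C[b]-C[a];print(a,b,np.linalg.norm(e),np.degrees(np.arctan2(e[1],e[0])))
# frame-aligned analysis
th=np.arctan2(*(C[1]-C[0]+C[2]-C[3])[::-1]);ex=np.array([np.cos(th),np.sin(th)]);k=np.array([.4413,.143])
loc=np.stack([(W[...,:2]-k)@ex,(W[...,:2]-k)@[-ex[1],ex[0]],W[...,2]],-1)
dark=(p.max(2)<75)&(loc[...,2]>.085)&(loc[...,2]<.15)&(abs(loc[...,1])<.09)
for lo,hi in((.05,.12),(.12,.25)):
    m=dark&(loc[...,0]>lo)&(loc[...,0]<hi);print(lo,m.sum(),np.percentile(loc[m],[2,10,50,90,98],axis=0).round(4).tolist())
print('bottle local',(np.array([.5152,.0116])-k)@ex,(np.array([.5152,.0116])-k)@[-ex[1],ex[0]])
v,u=np.mgrid[0:384,0:512]
for n,s in(('mon',(u>280)&(v>215)),('wash',(u>120)&(u<175)&(v>200)&(v<250))):
  for h in(.1,.2,.3,.4):
    m=s&(W[...,2]>h)&(W[...,2]<.8)
    if m.sum():print(n,h,np.nanmin(W[m],0),np.nanmax(W[m],0))
E
```

```text
[[ 0.47032999  0.2535912 ]
 [ 0.62995281  0.00505   ]
 [ 0.49159537 -0.08615176]
 [ 0.33032565  0.16047213]]
0 1 0.2953847915898268 -57.28984737421324
3 2 0.29467145486169816 -56.818943352267695
3 0 0.16814391812818003 33.6284986576655
2 1 0.1657122238940785 33.39187024681275Traceback (most recent call last):
  File "<stdin>", line 17, in <module>
    return _quantile_unchecked(
        a, q, axis, out, overwrite_input, method, keepdims, weights)
    return _ureduce(a,
                    func=_quantile_ureduce_func,
    ...<5 lines>...
                    overwrite_input=overwrite_input,
                    method=method)
    r = func(a, **kwargs)
    result = _quantile(arr,
                       quantiles=q,
    ...<2 lines>...
                       out=out,
                       weights=wgt)
    slices_having_nans = np.isnan(arr[-1, ...])
                                  ~~~^^^^^^^^^
IndexError: index -1 is out of bounds for axis 0 with size 0
```

```bash
python3 - <<'E'
from h import *
z=np.load('pics/top0.npz');p,d=z['p'],z['d'];W=world('top',d);W[d==0]=np.nan
th=np.radians(-57.05);ex=np.array([np.cos(th),np.sin(th)]);k=np.array([.4413,.143])
loc=np.stack([(W[...,:2]-k)@ex,(W[...,:2]-k)@[-ex[1],ex[0]],W[...,2]],-1)
# height profile along travel at lateral +40mm (clear of bottle)
for y0 in(.035,.05):
  m=(abs(loc[...,1]-y0)<.006)&(loc[...,0]>.06)&(loc[...,0]<.22)&(loc[...,2]>.095);L=loc[m];L=L[L[:,0].argsort()];print(y0,L[:,[0,2]].round(3).tolist())
v,u=np.mgrid[0:384,0:512]
for n,s in(('mon',(u>280)&(v>215)),('wash',(u>120)&(u<175)&(v>200)&(v<250))):
  for h in(.1,.2,.3,.4):
    m=s&(W[...,2]>h)&(W[...,2]<.8)
    if m.sum():print(n,h,np.nanmin(W[m],0),np.nanmax(W[m],0))
E
```

```text
0.035 [[0.072, 0.106], [0.072, 0.108], [0.073, 0.106], [0.073, 0.108], [0.073, 0.122], [0.073, 0.111], [0.074, 0.098], [0.074, 0.122], [0.074, 0.112], [0.074, 0.113], [0.074, 0.116], [0.074, 0.126], [0.074, 0.121], [0.075, 0.121], [0.076, 0.122], [0.076, 0.121], [0.076, 0.122], [0.077, 0.123], [0.077, 0.124], [0.078, 0.121], [0.078, 0.12], [0.079, 0.121], [0.079, 0.12], [0.08, 0.118], [0.08, 0.122], [0.081, 0.12], [0.081, 0.119], [0.082, 0.119], [0.082, 0.121], [0.082, 0.121], [0.083, 0.118], [0.084, 0.12], [0.194, 0.097], [0.194, 0.119], [0.194, 0.098], [0.194, 0.113], [0.194, 0.108], [0.195, 0.101], [0.195, 0.116], [0.195, 0.113], [0.195, 0.107], [0.195, 0.111], [0.195, 0.098], [0.195, 0.104], [0.195, 0.117], [0.195, 0.108], [0.195, 0.12], [0.195, 0.12], [0.195, 0.124], [0.195, 0.118], [0.195, 0.101], [0.196, 0.098], [0.196, 0.119], [0.197, 0.121], [0.198, 0.118], [0.198, 0.12], [0.198, 0.122], [0.198, 0.121], [0.199, 0.121], [0.199, 0.12], [0.2, 0.12], [0.2, 0.121], [0.201, 0.119], [0.201, 0.12], [0.203, 0.118], [0.203, 0.12], [0.203, 0.118], [0.203, 0.122], [0.204, 0.121], [0.204
[... 1090 characters left out ...]
 [0.2, 0.118], [0.201, 0.121], [0.201, 0.12], [0.202, 0.12], [0.202, 0.121], [0.203, 0.118], [0.203, 0.119], [0.203, 0.121], [0.204, 0.122], [0.204, 0.12], [0.205, 0.122], [0.205, 0.12], [0.206, 0.121], [0.207, 0.119]]
mon 0.1 [ 0.06275822 -0.40137331  0.10000291] [0.44042438 0.14644503 0.45284251]
mon 0.2 [ 0.15276342 -0.29260315  0.20005786] [0.39648937 0.07302136 0.45284251]
mon 0.3 [ 0.15277544 -0.26901221  0.30000591] [0.384131   0.07181961 0.45284251]
mon 0.4 [ 0.18138879 -0.19452847  0.40000232] [0.31142959 0.0316274  0.45284251]
wash 0.1 [0.3724374  0.39296077 0.10012923] [0.46359742 0.51898319 0.21406493]
wash 0.2 [0.38860832 0.40791425 0.20000244] [0.42032802 0.45269325 0.21406493]
```

```bash
python3 -m creep '[[1,10,-20,25,0,0,0],[1,20,-40,25,0,0,0],[1,21,-42,20,0,0,0],[1,21,-42,0,0,0,0],[1,21,-42,0,0,0,0]]' && python3 -m creep '[[1,21,-42,0,0,0,0],[1,21,-42,0,0,0,0],[1,21,-42,0,0,0,0],[1,21,-42,0,0,0,0],[1,21,-42,0,0,0,0]]'&& python3 -m creep '[[1,21,-42,-10,0,0,0],[1,21,-42,-20,0,0,0],[1,12,-25,-20,0,0,0],[1,0,0,-20,0,0,0],[1,0,0,0,0,0,0]]'; python3 -c "
from h import *
print(get_obs())"
```

```text
t: 0.72
eef_pos: [0.2826, 0.4604, 0.3013]
tool_rot: [0.0, 0.141, 0.99, 0.0]
contact_force: [0.3, -0.0, -0.7]
gripper_width: 1.004
grasp_force: 0.0
t: 1.35
eef_pos: [0.3873, 0.2504, 0.3011]
tool_rot: [-0.0, 0.141, 0.99, -0.0]
contact_force: [-0.2, 0.2, 0.5]
gripper_width: 1.002
grasp_force: 0.0
t: 1.98
eef_pos: [0.4399, 0.1423, 0.23]
tool_rot: [-0.001, 0.142, 0.99, -0.001]
contact_force: [0.3, -0.1, -0.7]
gripper_width: 0.997
grasp_force: 0.0
{'t': 1.975, 'q': array([-0.78247138,  0.12247595,  0.36694923,  2.06311987, -0.05273912,
        0.96829457,  0.89831807]), 'joint_vel': array([-0.01090008, -0.02181028, -0.00770748, -0.03805978,  0.00710248,
        0.01994202, -0.00670299]), 'joint_torque': array([ 5.39187994e-01, -3.04175878e+01,  1.88238099e+00, -2.51788902e+01,
       -1.11135977e-02, -2.42755227e-01,  8.05715960e-02]), 'eef_pos': array([0.43986192, 0.14225156, 0.2300143 ]), 'tool_rot': array([-0.00140385,  0.14177407,  0.98989742, -0.00111577]), 'contact_force': array([ 0.32276961, -0.05522321, -0.71571047]), 'torque': array([-0.00733797, -0.00684711,  0.02343408]), 'grasp_force': 0.0, 'gripper_width': 0.9966159495107755}
```

```bash
python3 -m creep '[[1,1,1,-30,0,0,0],[1,0,0,-30,0,0,0],[1,0,0,-30,0,0,0],[1,0,0,-15,0,0,0],[1,0,0,-10,0,0,0]]' 80 && python3 -m creep '[[1,0,0,0,0,0,0],[0.5,0,0,0,0,0,0],[0.3,0,0,0,0,0,0],[0.15,0,0,0,0,0,0],[0.15,0,0,0,0,0,0]]' 20; python3 - <<'E'
from h import *
grab('side','side1');i=cv2.imread('pics/side1.png')[150:300,180:370];cv2.imwrite('pics/side1c.png',cv2.resize(i,None,fx=4,fy=4,interpolation=cv2.INTER_CUBIC))
E
```

```text
t: 2.6
eef_pos: [0.4423, 0.1445, 0.1163]
tool_rot: [0.0, 0.141, 0.99, 0.0]
contact_force: [-0.2, 0.0, -0.5]
gripper_width: 1.0
grasp_force: 0.0
t: 3.22
eef_pos: [0.4421, 0.1441, 0.1165]
tool_rot: [0.0, 0.141, 0.99, 0.0]
contact_force: [0.1, 0.3, 0.6]
gripper_width: 0.573
grasp_force: 0.0
```

View pics/side1c.png

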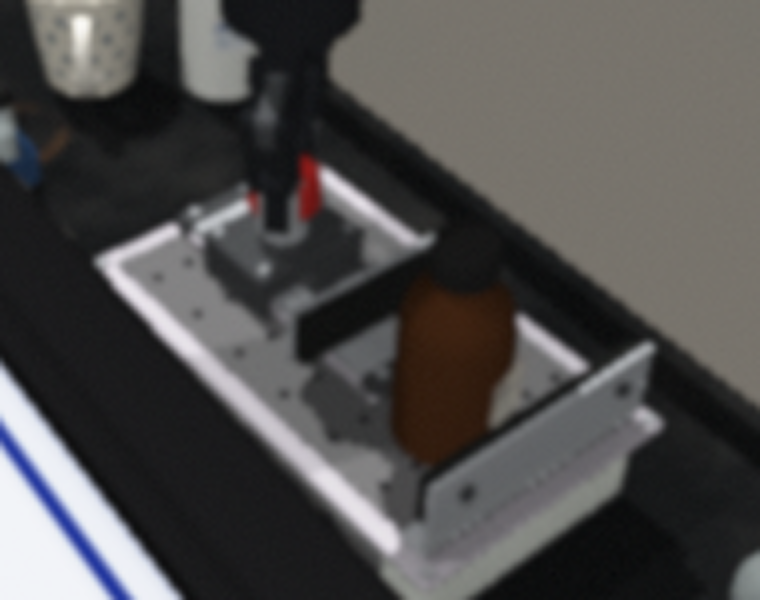

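The fingers straddle the red knob at about (285,195) in this crop. Next I close gently, then firmly.

```bash
python3 -m creep '[[-0.2,0,0,-2,0,0,0],[-0.2,0,0,0,0,0,0],[-0.2,0,0,0,0,0,0],[-0.2,0,0,0,0,0,0]]' 20; python3 -m creep '[[-1,0,0,0,0,0,0],[-1,0,0,0,0,0,0],[-1,0,0,0,0,0,0]]' 90
```

```text
t: 3.78
eef_pos: [0.442, 0.143, 0.1153]
tool_rot: [-0.0, 0.142, 0.99, -0.0]
contact_force: [-4.5, -3.8, 16.3]
gripper_width: 0.496
grasp_force: 20.9
t: 4.15
eef_pos: [0.442, 0.1431, 0.1156]
tool_rot: [-0.0, 0.142, 0.99, -0.0]
contact_force: [-5.9, -4.3, 21.6]
gripper_width: 0.486
grasp_force: 88.0
```

```bash
python3 -m creep '[[-1,0,0,1,0,0,0],[-1,0,0,0,0,0,0.1],[-1,0,0,0,0,0,0.1],[-1,0,0,0.4,0,0,0.1]]'; python3 -c "
from h import *
o=get_obs();print(o['torque'],o['contact_force'],o['q'][6],o['tool_rot'])"
```

```text
t: 4.65
eef_pos: [0.442, 0.1436, 0.1161]
tool_rot: [-0.0, -0.009, 1.0, 0.0]
contact_force: [-1.1, -0.8, 3.3]
gripper_width: 0.485
grasp_force: 90.5
[-0.11514046  0.26561561 -0.34088179] [-1.10155812 -0.76415068  3.2802811 ] 1.2643860771097728 [-1.50797391e-04 -8.82015975e-03  9.99961088e-01  6.17312775e-05]
```

```bash
S='import h;o=h.get_obs();print(o["torque"].round(2))'; python3 -m creep '[[-1,0,0,0.3,0,0,0.15],[-1,0,0,0.3,0,0,0.15],[-1,0,0,0.3,0,0,0.15]]'; python3 -c "$S"; python3 -m creep '[[-1,0,0,0.3,0,0,0.15],[-1,0,0,0.3,0,0,0.15],[-1,0,0,0,0,0,0.05],[-1,0,0,0,0,0,0]]'; python3 -c "$S"
```

```text
t: 5.03
eef_pos: [0.4418, 0.1444, 0.1168]
tool_rot: [-0.0, -0.233, 0.972, 0.0]
contact_force: [-1.9, 1.2, 3.0]
gripper_width: 0.485
grasp_force: 90.3
[ 0.4   0.42 -0.2 ]
t: 5.52
eef_pos: [0.4414, 0.145, 0.1175]
tool_rot: [-0.0, -0.397, 0.918, 0.001]
contact_force: [-3.0, 2.5, 5.8]
gripper_width: 0.486
grasp_force: 90.6
[0.63 0.81 0.02]
```

```bash
cat > s.py <<'E'
from h import *
o=get_obs();e=np.array([.544,-.839]);l=np.array([.839,.544])
print('ALONG force',-(o['contact_force'][:2]@e).round(1),'lat',(o['contact_force'][:2]@l).round(1),'pos',((o['eef_pos'][:2]-[.4414,.1450])@e*1e3).round(2),((o['eef_pos'][:2]-[.4414,.1450])@l*1e3).round(2),'tz',o['torque'][2].round(2))
E
python3 -m creep '[[-1,2,-3,0,0,0,0],[-1,3,-4.6,0,0,0,0],[-1,3.3,-5,0,0,0,0],[-1,3.3,-5,0,0,0,0],[-1,3.3,-5,0,0,0,0]]'; python3 s.py;  python3 -m creep '[[-1,2,-3.1,0,0,0,0],[-1,0.5,-0.8,0,0,0,0]]'; python3 s.py
```

```text
t: 6.15
eef_pos: [0.4557, 0.1231, 0.1174]
tool_rot: [-0.001, -0.398, 0.918, 0.001]
contact_force: [-6.6, 4.9, 7.5]
gripper_width: 0.482
grasp_force: 90.7
ALONG force 7.7 lat -2.8 pos 26.17 0.02 tz 0.04
t: 6.4
eef_pos: [0.4583, 0.119, 0.1174]
tool_rot: [-0.001, -0.397, 0.918, 0.001]
contact_force: [-5.7, 6.3, 7.3]
gripper_width: 0.478
grasp_force: 90.7
ALONG force 8.4 lat -1.3 pos 30.98 0.04 tz 0.05
```

```bash
python3 -m creep '[[-1,1.1,-1.7,0,0,0,0],[-1,1.1,-1.7,0,0,0,0],[-1,1.1,-1.7,0,0,0,0],[-1,1.1,-1.7,0,0,0,0]]'|grep contact; python3 s.py;  python3 -m creep '[[-1,1.1,-1.7,0,0,0,0],[-1,1.1,-1.7,0,0,0,0],[-1,0,0,0,0,0,0]]'|grep cont; python3 s.py; python3 -m creep '[[-1,0.5,-0.8,0,0,0,0],[-1,0.5,-0.8,0,0,0,0]]'|grep cont; python3 s.py
```

```text
contact_force: [-6.6, 7.1, 7.8]
ALONG force 9.5 lat -1.7 pos 38.16 0.06 tz 0.01
contact_force: [-6.9, 6.1, 7.3]
ALONG force 8.8 lat -2.5 pos 42.28 0.07 tz -0.06
contact_force: [-6.5, 6.4, 8.7]
ALONG force 8.9 lat -2.0 pos 43.84 0.08 tz -0.06
```

```bash
for i in 1 ; do python3 -m creep '[[-1,0.5,-0.8,0,0,0,0],[-1,0.5,-0.8,0,0,0,0]]'|grep -c cont; python3 s.py; python3 -m creep '[[-1,0.5,-0.8,0,0,0,0],[-1,0.3,-0.4,0,0,0,0]]'|grep -c cont; python3 s.py; python3 -m creep '[[-1,0.3,-0.4,0,0,0,0],[-1,0.3,-0.4,0,0,0,0]]'|grep -c cont; python3 s.py; done
```

```text
1
ALONG force 8.9 lat -1.6 pos 45.71 0.04 tz 0.0
1
ALONG force 10.0 lat -1.5 pos 47.2 0.04 tz -0.01
1
ALONG force 9.1 lat -2.2 pos 48.14 0.07 tz -0.02
```

```bash
python3 -m creep '[[-1,0.3,-0.4,0,0,0,0],[-1,0.3,-0.4,0,0,0,0]]'|grep -c cont; python3 s.py; python3 -m creep '[[-1,0.3,-0.4,0,0,0,0],[-1,0,0,0,0,0,0]]'|grep -c cont; python3 s.py; python3 -m creep '[[-1,0.3,-0.4,0,0,0,0],[-1,0,0,0,0,0,0]]'|grep -c cont; python3 s.py
```

```text
1
ALONG force 9.2 lat -2.3 pos 49.16 0.1 tz -0.09
1
ALONG force 8.6 lat -2.9 pos 49.73 0.07 tz -0.01
1
ALONG force 9.8 lat -3.1 pos 50.19 0.11 tz -0.06
```

```bash
python3 -m creep '[[-1,0.3,-0.4,0,0,0,0],[-1,0,0,0,0,0,0]]'|grep -c cont; python3 s.py; python3 -m creep '[[-1,0.3,-0.4,0,0,0,0],[-1,0,0,0,0,0,0]]'|grep -c cont; python3 s.py; python3 -m creep '[[-1,0.3,-0.4,0,0,0,0],[-1,0,0,0,0,0,0]]'|grep -c cont; python3 s.py
```

```text
1
ALONG force 9.2 lat -2.4 pos 50.71 0.08 tz -0.01
1
ALONG force 10.1 lat -2.8 pos 51.14 0.12 tz -0.01
1
ALONG force 9.4 lat -3.0 pos 51.38 0.09 tz 0.01
```

```bash
python3 -m creep '[[-1,0.3,-0.4,0,0,0,0],[-1,0,0,0,0,0,0]]'|grep -c cont; python3 s.py; python3 -m creep '[[-1,0.3,-0.4,0,0,0,0],[-1,0,0,0,0,0,0]]'|grep -c cont; python3 s.py; python3 - <<'E'
from h import *
grab('side','side2');i=cv2.imread('pics/side2.png')[150:300,180:370];cv2.imwrite('pics/side2c.png',cv2.resize(i,None,fx=4,fy=4,interpolation=cv2.INTER_CUBIC))
E
```

```text
1
ALONG force 11.6 lat -3.7 pos 51.56 0.11 tz -0.11
1
ALONG force 11.7 lat -3.5 pos 51.73 0.1 tz -0.04
```

View pics/side2c.png

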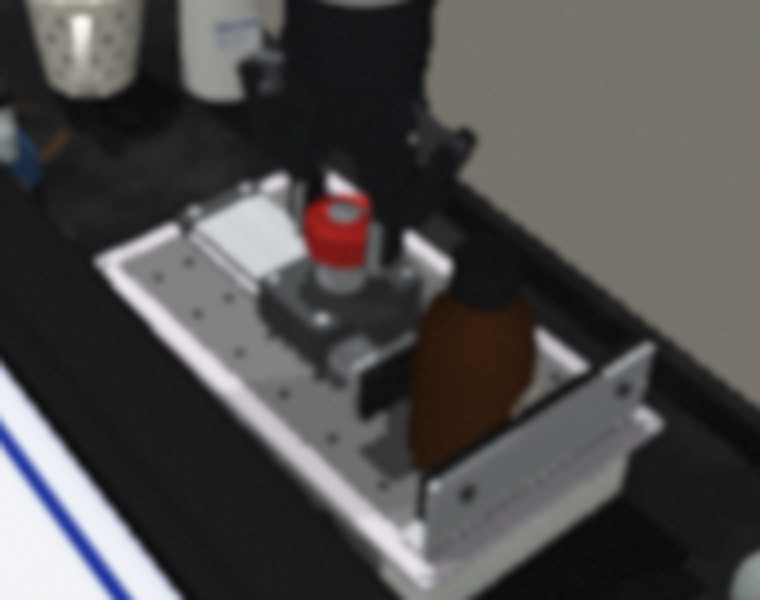

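The bottle now stands against the rear bar, with the jaw touching it at about (415,370) in the crop, still upright. I'll press a little more.

```bash
python3 -m creep '[[-1,0.4,-0.6,0,0,0,0],[-1,0,0,0,0,0,0]]'|grep -c cont; python3 s.py; python3 -m creep '[[-1,0.4,-0.6,0,0,0,0],[-1,0,0,0,0,0,0]]'|grep -c cont; python3 s.py;python3 -m creep '[[-1,0.4,-0.6,0,0,0,0],[-1,0,0,0,0,0,0]]'|grep -c cont; python3 s.py
```

```text
1
ALONG force 13.5 lat -3.7 pos 52.02 0.1 tz -0.08
1
ALONG force 14.7 lat -3.6 pos 52.24 0.12 tz -0.11
1
ALONG force 17.1 lat -3.3 pos 52.48 0.11 tz -0.05
```

```bash
python3 -m creep '[[-1,0.3,-0.4,0,0,0,0],[-1,0,0,0,0,0,-0.1],[-1,0,0,-0.3,0,0,-0.15]]'|grep -c cont; python3 s.py; python3 -m creep '[[-1,0,0,-0.3,0,0,-0.15],[-1,0,0,-0.3,0,0,-0.15]]'|grep -c tool; python3 s.py;python3 -m creep '[[-1,0,0,-0.2,0,0,-0.1],[-1,0,0,0,0,0,0]]'|grep  tool; python3 s.py
```

```text
1
ALONG force 14.6 lat -2.6 pos 53.1 0.19 tz 0.13
1
ALONG force 12.8 lat -3.7 pos 53.63 0.12 tz 0.16
tool_rot: [-0.003, -0.084, 0.996, 0.002]
ALONG force 14.1 lat -3.4 pos 53.88 0.06 tz -0.22
```

```bash
python3 -m creep '[[-1,0,0,-0.2,0,0,-0.1],[-1,0,0,-0.2,0,0,-0.1]]'|grep tool; python3 s.py; python3 -m creep '[[-1,0,0,-0.2,0,0,-0.1],[-1,0,0,0,0,0,0]]'|grep tool; python3 s.py
```

```text
tool_rot: [-0.003, 0.017, 1.0, 0.001]
ALONG force 12.1 lat -5.2 pos 54.14 -0.09 tz 0.47
tool_rot: [-0.003, 0.066, 0.998, 0.001]
ALONG force 12.3 lat -5.7 pos 54.36 -0.31 tz -0.38
```

```bash
python3 -m creep '[[-1,0,0,-0.1,0,0,-0.07],[-1,0,0,-0.1,0,0,-0.05]]'|grep tool; python3 s.py; python3 -m creep '[[-1,0,0,0,0,0,-0.05]]'|grep tool; python3 s.py;  python3 -m creep '[[-1,0,0,0,0,0,0]]'|grep -E "tool|width"; python3 s.py
```

```text
tool_rot: [-0.003, 0.125, 0.992, 0.001]
ALONG force 12.5 lat -7.8 pos 54.48 -0.31 tz 0.72
tool_rot: [-0.003, 0.15, 0.989, 0.001]
ALONG force 12.1 lat -6.5 pos 54.53 -0.41 tz 0.62
tool_rot: [-0.003, 0.151, 0.989, 0.001]
gripper_width: 0.485
ALONG force 13.1 lat -6.4 pos 54.56 -0.47 tz -0.13
```

```bash
python3 -m creep '[[0.1,0,0,0,0,0,0],[0.3,0,0,0,0,0,0],[0.6,0,0,0,0,0,0],[0.6,0,0,0,0,0,0]]' 20; python3 -m creep '[[0.6,0,0,6,0,0,0],[0.6,0,0,15,0,0,0],[0.6,0,0,30,0,0,0],[0.6,0,0,50,0,0,0],[0.6,0,0,50,0,0,0]]'; python3 -m creep '[[0.6,-15,30,20,0,0,0],[0.6,-20,40,0,0,0,0],[0.6,-20,40,0,0,0,0],[0.6,-15,30,0,0,0,0],[0.6,0,0,0,0,0,0]]'; python3 - <<'E'
from h import *
p,d=grab('top','top3');c=p[130:270,225:385][:,:,::-1];cv2.imwrite('pics/crop3.png',cv2.resize(c,None,fx=4.2,fy=4.2,interpolation=cv2.INTER_CUBIC))
W=world('top',d);hsv=cv2.cvtColor(p,cv2.COLOR_RGB2HSV);v,u=np.mgrid[0:384,0:512]
r=(u>255)&(u<340)&(v>170)&(v<240)&((hsv[...,0]<8)|(hsv[...,0]>172))&(hsv[...,1]>140)&(hsv[...,2]>80)&(W[...,2]>.13)
k=(W[r].min(0)+W[r].max(0))/2;print('knob',k,r.sum())
ex=np.array([.544,-.839]);print('moved',(k[:2]-[.4413,.143])@ex)
m=(u>318)&(u<380)&(v>150)&(v<210)&(W[...,2]>.16)&(W[...,2]<.25)
for lo,hi in((.16,.18),(.18,.23)):
    q=m&(W[...,2]>lo)&(W[...,2]<hi);b,rr=cv2.minEnclosingCircle(W[q][:,:2].astype(np.float32));print('bottle',b,rr,(np.array(b)-[.4413,.143])@ex)
E
```

```text
t: 13.45
eef_pos: [0.4738, 0.0961, 0.1152]
tool_rot: [0.0, 0.152, 0.988, -0.0]
contact_force: [-0.1, 0.1, -0.3]
gripper_width: 0.798
grasp_force: 0.0
t: 14.08
eef_pos: [0.4735, 0.096, 0.2688]
tool_rot: [0.0, 0.152, 0.988, 0.0]
contact_force: [1.1, 0.3, -0.0]
gripper_width: 0.801
grasp_force: 0.0
t: 14.7
eef_pos: [0.4024, 0.2386, 0.2873]
tool_rot: [0.0, 0.149, 0.989, 0.001]
contact_force: [-0.0, -0.4, 0.3]
gripper_width: 0.797
grasp_force: 0.0
knob [0.44299037 0.13626729 0.53892434] 192
moved 0.00656830504642398
bottle (0.5229392051696777, -0.0006668787682428956) 0.02671114355325699 0.16494823889886046
bottle (0.5225768089294434, -0.0009833249496296048) 0.01758318394422531 0.1650165936903564
```

View pics/crop3.png

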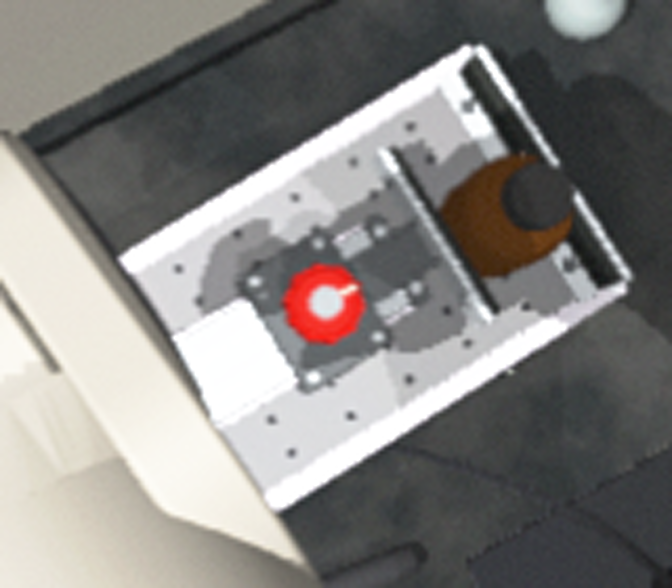

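The pointer is back in its original direction. The knob is at about (325,303) in the crop, and the bottle is upright between the jaw and the bar with its axis about 29.5 mm from the bar face. The arm is clear, so I'm handing in.

```bash
python3 -c "
from station import *
print(hand_in())"
```

```text
the job is handed in; nothing more can be done
None
```

The job is handed in; no verdict came back. The bottle stands upright against the rear bar, pressed by the jaw at an estimated 9–10 N (not measured directly). The knob is turned back to its original pointer direction, tightening torque peaked around 0.7 N m, and the arm is clear.

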